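Unlock the two-stage catch of the bolt cabinet

ROBOT

A 6-joint arm with a two-finger parallel gripper is mounted at the origin on the work surface. World frame = base frame: x ahead of the robot, y to its left, z up, the work surface at z = 0. Lengths are in mm, angles in rad, forces in N, time in s.
With the tool pointing down it reaches from about 350 to 875 mm from the base axis. Payload 4.2 kg.
Tool frame: the origin (TCP) lies at the very end of the fingers, on their centre line; the grasp point (between the pads) lies 19 mm behind it; z points along the fingers, y is the line along which they close (so a half turn about z gives the same grasp; the last joint's range is limited). The gripper opens to 85 mm and grips with 20 to 120 N. Pads are 22 mm wide; open, the fingers measure 114 mm over their backs; the gripper's body (76 mm by 85 mm) begins 54 mm behind the grasp point. The pads swing forward as they close: fully open they stand 13 mm farther back than shut.
Start: joints at [1.588, 0.385, 0.008, 0, -1.194, -0.259], TCP at [149.625, 606.804, 202.012] pointing down, gripper open.
Joint ranges: [-3.14, 3.14], [-1.21, 2.06], [-1.07, 1.41], [-3.16, 2.05], [-2.99, -0.16], [-3.1, 3.1]. Speed limits (rad/s): [2.79, 2.79, 3.14, 3.14, 3.14, 3.14].

INTERFACE

Orientations are given as a unit quaternion [x, y, z, w].
In Python, from bench import arm gives the robot as it stands.
- The arm moves only by the tool servo_tool, never from a script. Its argument "rows" is a list that holds one entry, the list of rows, each a list of 7 numbers: the finger opening in mm, from 0 to 85.4, then the shift along the tool's x, y, z in mm, then the turn, a rotation vector about the tool's x, y, z in rad. A call has 1 to 10 rows; each row is the pose to reach, as a shift and turn from the pose commanded when the call began, along the tool's axes at that moment; what a row does not reach only later rows make up. A row lasts 1/8 s, in which the tool goes at most 62.5 mm and 10.7 degrees, less where a joint would pass 70% of its speed; a pose out of reach is approached as far as the arm can. A call with a gripper value outside its range is refused whole. The fingers move at their own pace and stop on an object; the grip force is fixed at half the most. Time passes only in rows, so rows that repeat a pose let the fingers close. It gives the time, the measured TCP pose, the force, the opening and the grip force at its end, in the units of the state.
- arm.read_state(): the state, without advancing time (a new reading comes with each control period).
- arm.get_image(name): name is "scene" or "top" or "wrist"; returns the picture (480x640x3 uint8, red, green, blue); there is no depth.
- arm.camera_params(name): a dict with "intrinsics" (3x3 intrinsics, pixels), "R" (3x3) and "t" (3): a world point X has camera coordinates R X + t. Camera axes: x right, y down, z forward; pixel columns grow to the right and rows downward; lengths in mm; the calibration is good to about 2 mm. A picture is of the moment at which its call begins: read the wrist's pose just before it. camera_params takes no time and is no camera call; for the wrist camera it gives the pose at the moment of the call.
- arm.job_done(): hands the job in; it is judged then, once.
The state is a dict: "clock": time; "joints": joint angles; "joint_vel": joint speeds; "joint_efforts": joint torques, N m; "position": TCP position; "ee_rot": TCP orientation; "contact_force": force on the tool from outside, world axes, zero at the start; "wrist_torque": the same for the moment, N m; "gripper_width": finger opening in mm; "grasp_force": force on a finger pad.
Only numpy, scipy, OpenCV 4.12 (cv2) and the standard library are available. Lean on these libraries where they do the work, as an engineer would, in place of code of your own. Each camera call takes 0.05 s, during which the arm holds its last target. There are 200 camera calls.

TASK

Open the small steel cabinet: slide its red safety tab away from the yellow latch bar, gently, until you feel it come to rest against the hidden rubber buffer, never ramming it. Then lift the free end of the freed latch bar until the bar stands upright, without ever forcing it against the tab, so that the sprung door pops ajar. Let go of everything with the bar left up and the door ajar, and leave the four loose parts around the cabinet where they stand.

Things in the scene. Friction and masses are not known exactly. Their poses are not given: they have to be found in the camera images.
- cabinet: Low grey steel cabinet, fixed, 240 (x) x 360 (y) x 120 mm high; its top is the deck. Origin: centre of its underside, z up; front faces its -x, y runs left along the front. Catch parts lie on the deck along the line x = -85 mm, axes parallel to the cabinet's: latch bar (hinge at y +95, free end at y -66), then red tab on a guide plate 44 mm wide, 5 high (12 high at its end, y -169).
- tab: Red safety tab on a slide plate, 30 x 34 mm, top 10 mm above the deck. Origin on the deck under it; starts at cabinet y -101 to -102 mm. Slides along cabinet y only, friction 3 N, stays where left. Its steel blade (to +y) reaches into the hollow latch bar over a hidden lug and locks the bar. Sliding it to -y, away from the bar, draws the blade off the lug.
- tab_grip (a point): Centre of the red upright fin on the tab, to pinch from above across cabinet x: 14 (x) x 24 (y) mm, top 48 mm, this point 34 mm above the deck.
- latch_end (a point): Top of the bar's free end; moves with the bar. Hidden inside the bar a rubber buffer stops the blade's head when the tab has gone 7 to 40 mm from cabinet y -101 mm: differs each time, unseen. The bar is free only from 2 mm before the buffer on. The buffer yields 1 mm per 6 N; over 12 N on it damages it. Feel for it slowly: 6 to 10 N of push on the tab in all (3 N is friction) is right.
- latch: Yellow latch bar, hollow, 16 mm wide (x), 28 high, underside 18 mm above the deck when down. Origin on its hinge axis (along cabinet x) 22 mm above the deck; bar runs 161 mm to -y from it. Free end swings up and over to +y to a stop at 1.5 rad; stiff hinge (0.3 N m), stays put. Unlocked, 3 to 5 N at the end lift it (up to 12 N if pinched firmly by a gripper that does not turn with it); locked, it stands fast within 2 degrees; over 12 N on the blade harms it.
- latch_grip (a point): Point to pinch on the latch bar near its free end, from above across cabinet x (16 mm wide): 32 mm above the deck when down (bar top 46), 140 mm from the hinge axis along the bar and 10 mm above that axis; the bar ends 21 mm beyond it. Moves with the bar.
- lid: Grey door, 148 (x) x 350 (y) mm, level with the deck, hinged along the cabinet's back edge; origin on the hinge (cabinet x +122, 124 mm up). A weak spring lifts it; its steel tongue is held down by the latch bar 50 mm from the bar's hinge. With the bar up it rises by itself to 0.3 rad, tongue tip about 60 mm up.
- tensioner: Red hydraulic tensioner puller, loose, upright: 80 mm wide, 140 mm high with a steel stub on top. Origin at the centre of its underside. Not to be touched.
- drift: White nylon drift, loose, standing on end: 42 mm wide, 135 mm high. Origin at the centre of its underside. Not to be touched.
- nut: Silver six-sided bridge nut, loose, 60 mm across corners, 42 mm high. Origin at the centre of its underside. Not to be touched.
- cap: Black rubber bumper cap, loose, 56 mm wide, 34 mm high. Origin at the centre of its underside. Not to be touched.

How it is judged:
By the outcome, as a careful person would: the job done as asked, in the order asked, and still so for the second after the job is handed in, with the robot touching nothing.
It also fails if it takes over 72 s, if anything falls off the work surface, if the arm or the gripper's body presses on something with over 40 N, if the wrist force passes 120 N, or if a joint passes its speed limit or range.

## Working session

There is one attempt and no reset: what is moved stays moved. The work goes in short steps, Python scripts to look and compute and a tool call to move; the robot and the scene stay as the last step left them, time stands still between calls to the robot, and variables do not carry over. Pictures are saved under pics/ and viewed, at most 10 in all, crops included, and the job is handed in when it is done.

Besides the shell and the picture viewer there is one more tool, called after ">>>" as name([rows], argument=value, ...), one row to a line, values as JSON. servo_tool: Moves the arm, as the interface text tells. Its arguments: {"type":"object","properties":{"rows":{"type":"array"}},"required":["rows"]}

```bash
mkdir -p pics; cat > h.py <<'E'
import numpy as np, cv2
from bench import arm
def ray(name,uv,z,P=None):
    P=P or arm.camera_params(name); K,R,t=[np.array(P[k]) for k in("intrinsics","R","t")]
    d=R.T@np.linalg.inv(K)@np.array([uv[0],uv[1],1.]); c=-R.T@t
    return c+d*(z-c[2])/d[2]
def proj(P,X):
    K,R,t=[np.array(P[k]) for k in("intrinsics","R","t")]; p=K@(R@np.array(X,float)+t.ravel()); return p[:2]/p[2]
E
python3 - <<'E'
from h import *
s=arm.read_state(); print(s)
for n in("scene","top"):
    im=arm.get_image(n); cv2.imwrite(f"pics/{n}0.png",im[:,:,::-1]); P=arm.camera_params(n); print(n,{k:np.round(P[k],3).tolist() for k in("intrinsics","R","t")})
    h=cv2.cvtColor(im,cv2.COLOR_RGB2HSV)
    for c,lo,hi in(("red",(0,120,60),(8,255,255)),("red2",(172,120,60),(180,255,255)),("yel",(20,120,80),(35,255,255))):
        m=cv2.inRange(h,lo,hi)
        for k in cv2.findContours(m,0,2)[0]:
            if cv2.contourArea(k)>40: print(n,c,cv2.contourArea(k),cv2.boundingRect(k),cv2.minAreaRect(k))
E
```

```text
{'clock': 0.0, 'joints': array([ 1.58759093e+00,  3.85552541e-01,  6.64149569e-03, -5.36301998e-04,
       -1.19401488e+00, -2.58595010e-01]), 'joint_vel': array([-0.00079715, -0.00023411, -0.00088989, -0.00203011,  0.00168025,
        0.00020132]), 'joint_efforts': array([ 1.03226412e-03, -3.92287517e+01,  1.88398343e+01,  4.18623224e+00,
       -4.65591147e-03, -2.82378856e-06]), 'position': array([149.47772841, 606.19121491, 200.92468509]), 'ee_rot': array([ 9.92687938e-01, -1.20704022e-01, -1.00722707e-04,  1.08892979e-03]), 'contact_force': array([ 0.5830507 , -0.60510252, -0.13747247]), 'wrist_torque': array([ 0.0149537 ,  0.0325807 , -0.01259698]), 'grasp_force': 0.0, 'gripper_width': 85.69210382689644}
scene {'intrinsics': [[449.605, 0.0, 324.023], [0.0, 449.605, 232.639], [0.0, 0.0, 1.0]], 'R': [[-0.902, 0.431, 0.012], [0.289, 0.626, -0.725], [-0.32, -0.65, -0.689]], 't': [508.379, -120.948, 1208.964]}
scene red 221.5 (307, 190, 16, 27) ((314.5, 203.0), (26.0, 15.0), 90.0)
scene red 649.5 (219, 186, 35, 35) ((236.5, 202.0), (30.397998809814453, 34.712554931640625), 78.690071
[... 1292 characters left out ...]
el 2623.5 (65, 119, 200, 22) ((164.49998474121094, 129.5), (20.999996185302734, 198.99996948242188), 90.0)
top yel 52.0 (175, 102, 19, 6) ((184.0, 104.5), (5.0, 18.0), 90.0)
top yel 64.5 (140, 102, 19, 7) ((149.0, 105.0), (6.0, 18.0), 90.0)
top yel 810.5 (347, 88, 139, 8) ((416.0, 91.5), (7.0, 138.0), 90.0)
top yel 107.5 (319, 88, 29, 8) ((333.0, 91.5), (7.0, 28.0), 90.0)
top yel 88.5 (292, 88, 21, 8) ((302.0, 91.5), (7.0, 20.0), 90.0)
top yel 158.5 (266, 88, 26, 8) ((278.5, 91.5), (7.0, 25.0), 90.0)
top yel 84.5 (242, 88, 22, 8) ((252.5, 91.5), (7.0, 21.0), 90.0)
top yel 427.0 (139, 88, 87, 8) ((182.0, 91.5), (7.0, 86.0), 90.0)
top yel 571.0 (38, 88, 91, 8) ((83.0, 91.5), (7.0, 90.0), 90.0)
```

View pics/top0.png

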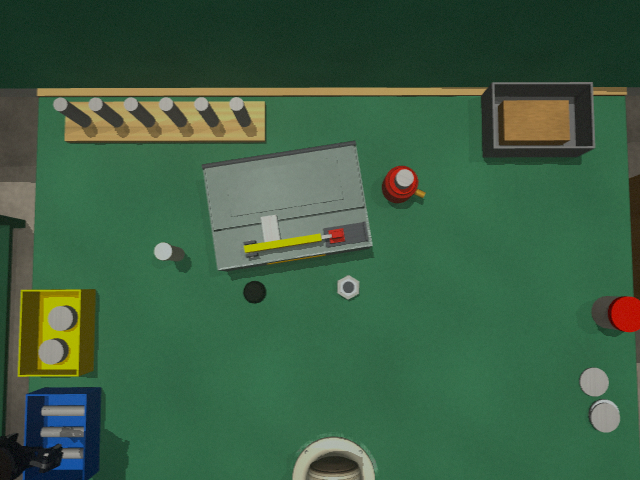

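View pics/scene0.png

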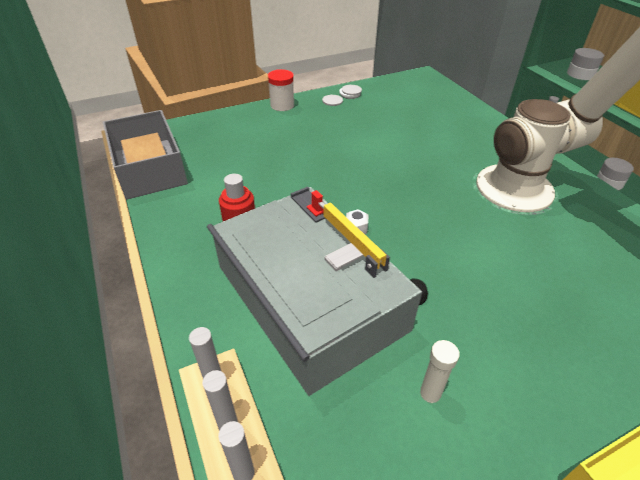

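The top view shows the cabinet with corners at about (204,166), (356,143), (371,245) and (219,269). The yellow bar runs from (245,249) to (322,238) and the tab is at (336,236). Clear of it are the tensioner (400,183), nut (348,287), cap (255,292) and drift (163,251).

```bash
python3 - <<'E'
from h import *
ims={n:cv2.imread(f"pics/{n}0.png") for n in("top","scene")}
a=cv2.resize(ims["top"][130:280,195:380],None,fx=4.3,fy=4,interpolation=cv2.INTER_CUBIC)[:590]
a=cv2.resize(ims["top"][215:275,205:385],None,fx=4.4,fy=4.4,interpolation=cv2.INTER_CUBIC)
b=cv2.resize(ims["scene"][175:295,285:405],None,fx=2.7,fy=2.7,interpolation=cv2.INTER_CUBIC)
c=np.zeros((600,800,3),np.uint8); c[:a.shape[0],:a.shape[1]]=a; c[270:270+b.shape[0],:b.shape[1]]=b
cv2.imwrite("pics/crop0.png",c)
# deck corners & bar
cs=[ray("top",p,120) for p in((204,166),(356,143),(371,245),(219,269))]
print(np.round(cs,1)); e=[cs[3]-cs[2],cs[0]-cs[1]]
print([np.linalg.norm(v) for v in e],[np.arctan2(-v[0],v[1]) for v in e])
v=cs[0]-cs[3];print(np.linalg.norm(v),np.arctan2(v[1],v[0])); v=cs[1]-cs[2];print(np.linalg.norm(v),np.arctan2(v[1],v[0]))
for n in ims:
    h=cv2.cvtColor(ims[n],cv2.COLOR_BGR2HSV); m=cv2.inRange(h,(20,120,140),(35,255,255))
    r=np.zeros_like(m); 
    if n=="top": r[228:258,240:330]=1
    else: r[200:275,320:392]=1
    m=m*r; k=max(cv2.findContours(m,0,2)[0],key=cv2.contourArea); box=cv2.boxPoints(cv2.minAreaRect(k)); w=[ray(n,p,166) for p in box]
    print(n,np.round(box,1).tolist(),np.round(w,1).tolist())
E
```

```text
[[744.2 298.8 120. ]
 [797.6 -54.7 120. ]
 [559.3 -87.7 120. ]
 [505.  261.3 120. ]]
[np.float64(353.13552801187564), np.float64(357.5031211680366)] [np.float64(0.15429341360325413), np.float64(0.15011709207800467)]
242.05083536737746 0.15552546635611816
240.59197246232546 0.13739156238314262
top [[243.1999969482422, 245.0], [320.0, 232.8000030517578], [321.1000061035156, 239.89999389648438], [244.3000030517578, 252.0]] [[557.1, 199.9, 166.0], [583.7, 29.2, 166.0], [568.0, 26.8, 166.0], [541.4, 197.4, 166.0]]
scene [[318.20001220703125, 211.0], [329.1000061035156, 199.6999969482422], [389.70001220703125, 258.0], [378.8999938964844, 269.29998779296875]] [[598.3, 41.7, 166.0], [563.9, 19.5, 166.0], [537.8, 208.1, 166.0], [568.6, 222.9, 166.0]]
```

View pics/crop0.png

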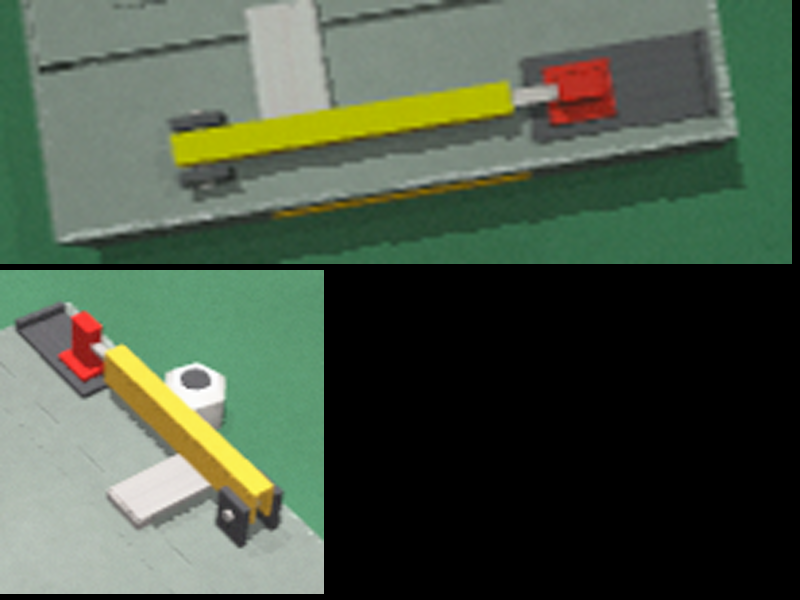

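The enlarged crop shows the bar's top free end at about (321.6,237) and hinge end at (244,249) in the top view, with the tab fin at about (336,234). Cabinet yaw is about 0.152 rad, which puts the tab grip near world (580,-9).

>>> servo_tool([
  [[85, 0, 0, -40, 0, 0, 0], [85, 60, 50, -70, 0, 0, 0.1], [85, 100, 88, -70, 0, 0, 0.2], [85, 140, 122, -70, 0, 0, 0.3], [85, 180, 157, -70, 0, 0, 0.4], [85, 220, 192, -70, 0, 0, 0.5], [85, 260, 227, -70, 0, 0, 0.6], [85, 300, 262, -70, 0, 0, 0.7], [85, 340, 297, -70, 0, 0, 0.8], [85, 380, 332, -70, 0, 0, 0.9]],
])

```text
clock: 1.35
position: [439.5, 191.8, 271.8]
ee_rot: [0.841, -0.542, -0.0, 0.0]
contact_force: [1.2, 0.6, -0.6]
gripper_width: 84.9
grasp_force: 0.0
```

```bash
cat >> h.py <<'E'
from scipy.spatial.transform import Rotation as Ro
def go(X,yaw):
    "shift & turn in tool axes to TCP X, tool down with tool y along -cabinet x (cabinet yaw)"
    s=arm.read_state(); R=Ro.from_quat(s["ee_rot"])
    y=-np.array([np.cos(yaw),np.sin(yaw),0]); z=np.array([0,0,-1.]); T=Ro.from_matrix(np.c_[np.cross(y,z),y,z])
    print("t",s["clock"],"pos",np.round(s["position"],1),"F",np.round(s["contact_force"],1)); print("shift",np.round(R.inv().apply(np.array(X)-s["position"]),1),"turn",np.round((R.inv()*T).as_rotvec(),3))
E
python3 -c "
from h import *
go([580,-9,270],.152)"
```

```text
t 1.35 pos [439.5 191.8 271.8] F [ 1.2  0.6 -0.6]
shift [240.9 -44.9   1.8] turn [0.    0.    0.274]
```

>>> servo_tool([
  [[85, 50, -9, 0, 0, 0, 0.06], [85, 100, -18, 0, 0, 0, 0.12], [85, 150, -28, 0, 0, 0, 0.18], [85, 200, -37, 0, 0, 0, 0.24], [85, 230, -43, 0, 0, 0, 0.274], [85, 241, -45, 0, 0, 0, 0.274], [85, 241, -45, 0, 0, 0, 0.274], [85, 241, -45, 0, 0, 0, 0.274]],
])

```text
clock: 2.35
position: [579.7, -6.1, 272.1]
ee_rot: [0.76, -0.65, -0.0, -0.0]
contact_force: [0.6, 0.0, -0.7]
gripper_width: 85.0
grasp_force: 0.0
```

```bash
python3 - <<'E'
from h import *
go([580,-9,270],.152)
P=arm.camera_params("wrist"); im=arm.get_image("wrist"); cv2.imwrite("pics/w1.png",im[:,:,::-1])
import pickle; pickle.dump(P,open("w1.pkl","wb"))
h=cv2.cvtColor(im,cv2.COLOR_RGB2HSV)
for c,m,z in(("red",cv2.inRange(h,(0,140,60),(6,255,255))|cv2.inRange(h,(174,140,60),(180,255,255)),168),("yel",cv2.inRange(h,(20,140,100),(35,255,255)),166)):
    for k in cv2.findContours(m,0,2)[0]:
        if cv2.contourArea(k)>300:
            b=cv2.boxPoints(cv2.minAreaRect(k)); print(c,cv2.contourArea(k),np.round(b).tolist(),np.round([ray("wrist",p,z,P)[:2] for p in b],1).tolist())
E
```

```text
t 2.35 pos [579.7  -6.1 272.1] F [ 0.6  0.  -0.7]
shift [2.9 0.2 2.1] turn [0.    0.    0.004]
red 1463.5 [[301.0, 199.0], [336.0, 199.0], [336.0, 244.0], [301.0, 244.0]] [[597.8, -28.3], [572.5, -32.3], [566.8, 1.4], [592.9, 5.5]]
red 4731.0 [[146.0, 0.0], [255.0, 0.0], [255.0, 70.0], [146.0, 70.0]] [[714.1, -139.8], [645.1, -150.7], [640.5, -109.5], [712.7, -98.2]]
yel 2704.0 [[309.0, 264.0], [329.0, 264.0], [329.0, 417.0], [309.0, 417.0]] [[584.6, 20.9], [569.3, 18.5], [546.8, 156.7], [563.9, 159.4]]
```

View pics/w1.png

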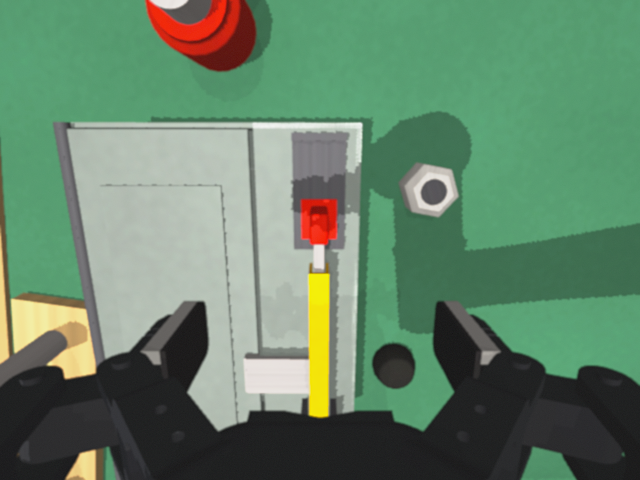

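The wrist view shows the bar centred at column 319, with its end at row 272 and the fin at about (318,218), all parallel to the image axes. The finger centre is near column 321, so I need to shift about 1.3 mm sideways.

>>> servo_tool([
  [[60, 2.2, -1.3, 30, 0, 0, 0], [60, 2.2, -1.3, 60, 0, 0, 0], [60, 2.2, -1.3, 90, 0, 0, 0], [60, 2.2, -1.3, 110, 0, 0, 0], [60, 2.2, -1.3, 122, 0, 0, 0], [60, 2.2, -1.3, 130, 0, 0, 0], [60, 2.2, -1.3, 130, 0, 0, 0], [60, 2.2, -1.3, 130, 0, 0, 0]],
])

```text
clock: 3.4
position: [582.4, -8.8, 142.9]
ee_rot: [0.76, -0.65, 0.001, -0.001]
contact_force: [-0.1, 1.2, 0.2]
gripper_width: 59.9
grasp_force: 0.0
```

```bash
python3 - <<'E'
from h import *
go([581.3,-8.1,141],.153)
cv2.imwrite("pics/w2.png",arm.get_image("wrist")[:,:,::-1])
E
```

```text
t 3.4 pos [582.4  -8.8 142.9] F [-0.1  1.2  0.2]
shift [-0.9  1.   1.9] turn [-0.002 -0.     0.002]
```

View pics/w2.png

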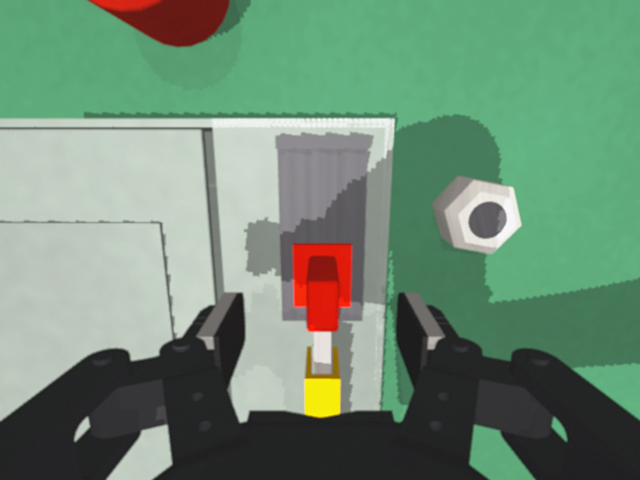

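The fin (column 322) sits midway between the pads (243 and 398), so I'm closing on it.

>>> servo_tool([
  [[30, 0, 0.5, 1, 0, 0, 0], [20, 0, 0.5, 1, 0, 0, 0], [10, 0, 0.5, 1, 0, 0, 0], [5, 0, 0.5, 1, 0, 0, 0], [5, 0, 0.5, 1, 0, 0, 0], [5, 0, 0.5, 1, 0, 0, 0]],
])

```text
clock: 4.2
position: [581.4, -9.0, 141.0]
ee_rot: [0.76, -0.65, -0.0, 0.0]
contact_force: [0.4, -0.6, 0.3]
gripper_width: 5.0
grasp_force: 0.0
```

```bash
python3 - <<'E'
from h import *
for i in range(4):
    s=arm.read_state(); print(s["position"],s["contact_force"])
E
```

```text
[581.38322117  -9.0286893  141.00256916] [ 0.38367535 -0.59244545  0.33189219]
[581.38322117  -9.0286893  141.00256916] [ 0.38367535 -0.59244545  0.33189219]
[581.38322117  -9.0286893  141.00256916] [ 0.38367535 -0.59244545  0.33189219]
[581.38322117  -9.0286893  141.00256916] [ 0.38367535 -0.59244545  0.33189219]
```

```bash
python3 - <<'E'
from h import *
s=arm.read_state();P=arm.camera_params("wrist");p=s["position"];R=np.array(P["R"]);print("cam",-R.T@P["t"],"fwd",R[2])
print(proj(P,p),proj(P,p+[0,0,19]))
cx=np.array([.988,.152,0]);cy=np.array([-.152,.988,0])
E0=np.array([577.,26.5,166]) 
for q in (582,-8.6,168),(582,-8.6,130):print(q,proj(P,q))
cv2.imwrite("pics/w3.png",arm.get_image("wrist")[:,:,::-1])
E
```

```text
cam [592.12429441 -75.5649854  312.7412292 ] fwd [-0.04089891  0.26160763 -0.96430738]
[320.97006218 283.04311129] [321.05500064 299.08959009]
(582, -8.6, 168) [319.46829224 307.68912142]
(582, -8.6, 130) [319.60724643 275.74127164]
```

View pics/w3.png

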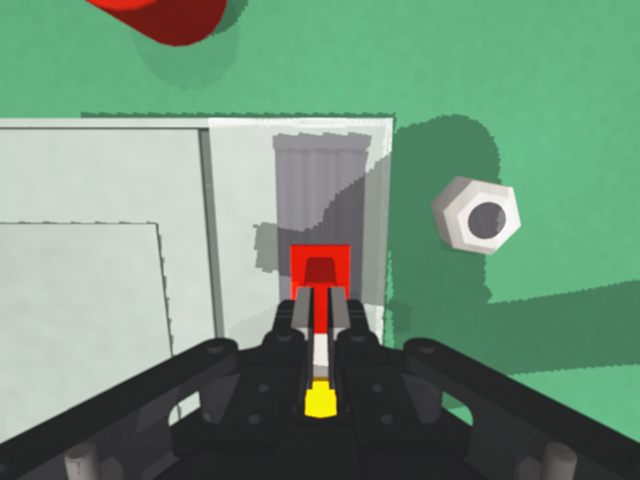

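The view shows the closed pads in front of, or above, the fin (columns 297–346, tips at row 288), with the fin still visible behind them. The fin isn't held, so I'm checking its height by triangulation.

```bash
python3 - <<'E'
from h import *
import pickle
P1=pickle.load(open("w1.pkl","rb"));P3=arm.camera_params("wrist");T=arm.camera_params("top");S=arm.camera_params("scene")
print(np.round(P3["intrinsics"],1).tolist())
def tri(obs):
    A=[];b=[]
    for P,uv in obs:
        K,R,t=[np.array(P[k]) for k in("intrinsics","R","t")]
        d=R.T@np.linalg.inv(K)@np.array([*uv,1.]);d/=np.linalg.norm(d);c=-R.T@t
        M=np.eye(3)-np.outer(d,d);A.append(M);b.append(M@c)
    A=np.vstack(A);b=np.hstack(b);x,r,*_=np.linalg.lstsq(A,b,rcond=None);return x,np.sqrt(r)
print("bar end top: w1+w3",tri([(P1,(319,272)),(P3,(321,378))]))
print("bar end: top+w1",tri([(T,(321.6,237)),(P1,(319,272))]),"top+w3",tri([(T,(321.6,237)),(P3,(321,378))]))
sc=(285+116/2.7,175+(352-270)/2.7);print(sc,"top+scene",tri([(T,(321.6,237)),(S,sc)]))
print("cab front-right corner w1,w3", tri([(P1,(361,123)),(P3,(393,119))]),"top",ray("top",(371,245),120))
E
```

```text
[[379.6, 0.0, 320.3], [0.0, 379.6, 242.7], [0.0, 0.0, 1.0]]
bar end top: w1+w3 (array([575.87171085,  26.58524123, 164.89581545]), array([0.03506162]))
bar end: top+w1 (array([575.18258207,  26.00838036, 165.66950763]), array([1.14725699])) top+w3 (array([575.17914002,  25.92917672, 165.48456553]), array([1.08810829]))
(327.96296296296293, 205.37037037037038) top+scene (array([572.67443948,  26.98832519, 160.40742648]), array([3.51774013]))
cab front-right corner w1,w3 (array([560.62743029, -89.14228796, 130.78792309]), array([0.03375149])) top [559.29748787 -87.66237536 120.        ]
```

```bash
python3 - <<'E'
from h import *
for uv,z in(((321,245),130),((321,257),130),((321,283),168),((321,332),168),((321,332),158),((292,300),130),((304,290),141),((304,330),141),((321,360),166),((321,378),166)): 
    p=ray("wrist",uv,z); d=p[:2]-[575.9,26.6]; print(uv,z,np.round(p,1),"cab y",round(-66+d@[-.152,.988],1),"x",round(-85+d@[.988,.152],1))
im=arm.get_image("wrist"); cv2.imwrite("pics/w4.png",cv2.resize(im[230:400,250:390,::-1],None,fx=3.5,fy=3.5,interpolation=cv2.INTER_CUBIC))
E
```

```text
(321, 245) 130 [583.8 -24.8 130. ] cab y -118.0 x -85.0
(321, 257) 130 [582.8 -18.6 130. ] cab y -111.7 x -85.0
(321, 283) 168 [583.1 -19.5 168. ] cab y -112.6 x -84.9
(321, 332) 168 [579.6   2.4 168. ] cab y -90.5 x -85.0
(321, 332) 158 [578.8   7.7 158. ] cab y -85.1 x -85.0
(292, 300) 130 [594.1   6.9 130. ] cab y -88.3 x -70.0
(304, 290) 141 [589.   -4.2 141. ] cab y -98.4 x -76.8
(304, 330) 141 [585.9  17.1 141. ] cab y -76.9 x -76.6
(321, 360) 166 [577.4  16.9 166. ] cab y -75.8 x -85.0
(321, 378) 166 [576.   25.8 166. ] cab y -66.8 x -85.1
```

View pics/w4.png

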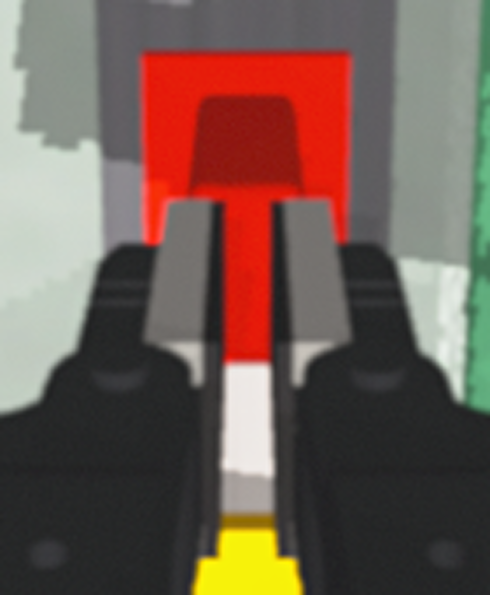

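The crop shows the closed pads hiding the fin's edges, so their tips are probably above the fin top even though the TCP reads z=141. The scene camera can check this independently.

```bash
python3 - <<'E'
from h import *
P=arm.camera_params("scene"); p=arm.read_state()["position"]
u0,v0=250,120
for q in(p,p+[0,0,30],[581.3,-8.5,168]): uv=proj(P,q); print(uv,(uv-[u0,v0])*5)
im=arm.get_image("scene")[v0:v0+115,u0:u0+150,::-1]; cv2.imwrite("pics/s2.png",cv2.resize(im,None,fx=5,fy=5,interpolation=cv2.INTER_CUBIC))
E
```

```text
[315.22902536 203.36460137] [326.14512682 416.82300687]
[315.21355319 191.97019579] [326.06776596 359.85097896]
[315.35112366 193.26479749] [326.75561828 366.32398744]
```

View pics/s2.png

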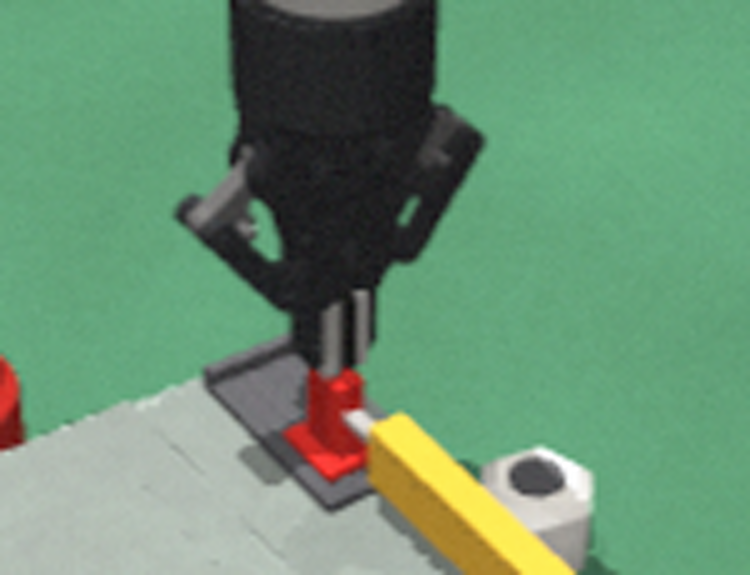

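Confirmed: the fingertips (crop row ~370) hover just over the fin top, about 28–30 mm above the reported TCP. I'll open, go down 29 mm and watch the force.

>>> servo_tool([
  [[50, 0, 0, 0, 0, 0, 0], [50, 0, 0, 0, 0, 0, 0], [50, 0, 0, 0, 0, 0, 0], [50, 0, 0, 5, 0, 0, 0], [50, 0, 0, 10, 0, 0, 0], [50, 0, 0, 15, 0, 0, 0], [50, 0, 0, 20, 0, 0, 0], [50, 0, 0, 24, 0, 0, 0], [50, 0, 0, 28, 0, 0, 0], [50, 0, 0, 28, 0, 0, 0]],
])

```text
clock: 5.6
position: [581.2, -9.1, 112.6]
ee_rot: [0.76, -0.65, -0.0, 0.0]
contact_force: [0.6, 1.4, 0.1]
gripper_width: 50.1
grasp_force: 0.0
```

>>> servo_tool([
  [[35, 0, 0, 0, 0, 0, 0], [25, 0, 0, 0, 0, 0, 0], [20, 0, 0, 0, 0, 0, 0], [16, 0, 0, 0, 0, 0, 0], [16, 0, 0, 0, 0, 0, 0], [16, 0, 0, 0, 0, 0, 0]],
])

```text
clock: 6.35
position: [581.4, -9.0, 113.0]
ee_rot: [0.76, -0.65, 0.0, -0.0]
contact_force: [0.1, -0.4, 0.3]
gripper_width: 16.0
grasp_force: 0.0
```

>>> servo_tool([
  [[12, 0, 0, 0, 0, 0, 0], [10, 0, 0, 0, 0, 0, 0], [10, 0, 0, 0, 0, 0, 0], [10, 0, 0, 0, 0, 0, 0]],
])

```text
clock: 6.85
position: [581.7, -9.0, 113.2]
ee_rot: [0.76, -0.65, 0.0, -0.0]
contact_force: [0.4, 0.7, 0.6]
gripper_width: 12.6
grasp_force: 60.1
```

```bash
python3 - <<'E'
from h import *
P=arm.camera_params("scene")
u0,v0=250,120
im=arm.get_image("scene")[v0:v0+115,u0:u0+150,::-1]; cv2.imwrite("pics/s3.png",cv2.resize(im,None,fx=5,fy=5,interpolation=cv2.INTER_CUBIC))
go([581.3,-8.1,112],.153)
E
```

```text
t 6.9 pos [581.6  -9.  113.2] F [0.7 0.3 0.8]
shift [-0.9  0.2  1.2] turn [-0.001 -0.     0.002]
```

Gripped at 60 N. Now I'm sliding slowly toward cabinet -y; the first 4 mm come before the earliest possible buffer position.

>>> servo_tool([
  [[10, 0.5, 0, 0, 0, 0, 0], [10, 1, 0, 0, 0, 0, 0], [10, 1.5, 0, 0, 0, 0, 0], [10, 2, 0, 0, 0, 0, 0], [10, 2.5, 0, 0, 0, 0, 0], [10, 3, 0, 0, 0, 0, 0], [10, 3.5, 0, 0, 0, 0, 0], [10, 4, 0, 0, 0, 0, 0]],
])

```text
clock: 7.9
position: [582.2, -13.0, 113.2]
ee_rot: [0.76, -0.65, 0.0, -0.0]
contact_force: [1.1, 3.5, 3.8]
gripper_width: 12.9
grasp_force: 60.3
```

>>> servo_tool([
  [[10, 0.5, 0, 0, 0, 0, 0], [10, 1, 0, 0, 0, 0, 0], [10, 1, 0, 0, 0, 0, 0]],
])

```text
clock: 8.28
position: [582.4, -14.0, 113.2]
ee_rot: [0.76, -0.65, 0.0, -0.0]
contact_force: [0.9, 2.6, 3.9]
gripper_width: 12.4
grasp_force: 60.4
```

>>> servo_tool([
  [[10, 0.6, 0, 0, 0, 0, 0], [10, 1.2, 0, 0, 0, 0, 0], [10, 1.2, 0, 0, 0, 0, 0]],
])

```text
clock: 8.65
position: [582.6, -15.2, 113.2]
ee_rot: [0.76, -0.65, 0.0, -0.0]
contact_force: [0.7, 3.1, 3.4]
gripper_width: 13.1
grasp_force: 60.5
```

>>> servo_tool([
  [[10, 0.6, 0, 0, 0, 0, 0], [10, 1.2, 0, 0, 0, 0, 0], [10, 1.2, 0, 0, 0, 0, 0]],
])

```text
clock: 9.02
position: [582.8, -16.4, 113.2]
ee_rot: [0.76, -0.65, 0.0, -0.0]
contact_force: [0.7, 2.8, 5.1]
gripper_width: 12.8
grasp_force: 60.6
```

>>> servo_tool([
  [[10, 0.6, 0, 0, 0, 0, 0], [10, 1.2, 0, 0, 0, 0, 0], [10, 1.2, 0, 0, 0, 0, 0]],
])

```text
clock: 9.4
position: [582.9, -17.5, 113.2]
ee_rot: [0.76, -0.65, 0.0, -0.0]
contact_force: [1.2, 2.7, 5.2]
gripper_width: 12.8
grasp_force: 60.6
```

>>> servo_tool([
  [[10, 0.6, 0, 0, 0, 0, 0], [10, 1.2, 0, 0, 0, 0, 0], [10, 1.2, 0, 0, 0, 0, 0]],
])

```text
clock: 9.78
position: [583.1, -18.7, 113.2]
ee_rot: [0.76, -0.65, 0.0, -0.0]
contact_force: [1.3, 2.5, 4.8]
gripper_width: 12.9
grasp_force: 60.6
```

>>> servo_tool([
  [[10, 0.6, 0, 0, 0, 0, 0], [10, 1.2, 0, 0, 0, 0, 0], [10, 1.2, 0, 0, 0, 0, 0]],
])

```text
clock: 10.15
position: [583.3, -19.9, 113.2]
ee_rot: [0.76, -0.65, 0.0, -0.0]
contact_force: [1.4, 3.8, 4.3]
gripper_width: 12.6
grasp_force: 60.6
```

>>> servo_tool([
  [[10, 0.5, 0, 0, 0, 0, 0], [10, 1.0, 0, 0, 0, 0, 0], [10, 1.0, 0, 0, 0, 0, 0]],
])

```text
clock: 10.52
position: [583.5, -20.9, 113.2]
ee_rot: [0.76, -0.65, 0.0, -0.0]
contact_force: [1.7, 3.3, 4.1]
gripper_width: 13.0
grasp_force: 60.6
```

>>> servo_tool([
  [[10, 0.6, 0, 0, 0, 0, 0], [10, 1.2, 0, 0, 0, 0, 0], [10, 1.2, 0, 0, 0, 0, 0]],
])

```text
clock: 10.9
position: [583.7, -22.1, 113.2]
ee_rot: [0.76, -0.65, 0.0, -0.0]
contact_force: [1.7, 1.8, 5.0]
gripper_width: 12.8
grasp_force: 60.6
```

>>> servo_tool([
  [[10, 0.6, 0, 0, 0, 0, 0], [10, 1.2, 0, 0, 0, 0, 0], [10, 1.2, 0, 0, 0, 0, 0]],
])

```text
clock: 11.28
position: [583.8, -23.3, 113.2]
ee_rot: [0.76, -0.65, 0.0, -0.0]
contact_force: [1.8, 3.3, 4.1]
gripper_width: 12.7
grasp_force: 60.6
```

>>> servo_tool([
  [[10, 0.6, 0, 0, 0, 0, 0], [10, 1.2, 0, 0, 0, 0, 0], [10, 1.2, 0, 0, 0, 0, 0]],
])

```text
clock: 11.65
position: [584.0, -24.5, 113.2]
ee_rot: [0.76, -0.65, 0.0, -0.0]
contact_force: [1.0, 3.2, 4.7]
gripper_width: 12.9
grasp_force: 60.6
```

>>> servo_tool([
  [[10, 0.6, 0, 0, 0, 0, 0], [10, 1.2, 0, 0, 0, 0, 0], [10, 1.2, 0, 0, 0, 0, 0]],
])

```text
clock: 12.02
position: [584.2, -25.6, 113.2]
ee_rot: [0.76, -0.65, 0.0, -0.0]
contact_force: [0.7, 3.3, 5.5]
gripper_width: 12.8
grasp_force: 60.6
```

>>> servo_tool([
  [[10, 0.6, 0, 0, 0, 0, 0], [10, 1.2, 0, 0, 0, 0, 0], [10, 1.2, 0, 0, 0, 0, 0]],
])

```text
clock: 12.4
position: [584.4, -26.8, 113.2]
ee_rot: [0.76, -0.65, 0.0, -0.0]
contact_force: [2.1, 3.4, 4.6]
gripper_width: 13.2
grasp_force: 60.6
```

>>> servo_tool([
  [[10, 0.6, 0, 0, 0, 0, 0], [10, 1.2, 0, 0, 0, 0, 0], [10, 1.2, 0, 0, 0, 0, 0]],
])

```text
clock: 12.78
position: [584.6, -28.0, 113.2]
ee_rot: [0.76, -0.65, 0.0, -0.0]
contact_force: [1.8, 2.6, 4.9]
gripper_width: 12.7
grasp_force: 60.7
```

>>> servo_tool([
  [[10, 0.6, 0, 0, 0, 0, 0], [10, 1.2, 0, 0, 0, 0, 0], [10, 1.2, 0, 0, 0, 0, 0]],
])

```text
clock: 13.15
position: [584.8, -29.2, 113.2]
ee_rot: [0.76, -0.65, 0.0, -0.0]
contact_force: [1.4, 3.7, 5.0]
gripper_width: 12.8
grasp_force: 60.7
```

>>> servo_tool([
  [[10, 0.6, 0, 0, 0, 0, 0], [10, 1.2, 0, 0, 0, 0, 0], [10, 1.2, 0, 0, 0, 0, 0]],
])

```text
clock: 13.52
position: [584.9, -30.4, 113.2]
ee_rot: [0.76, -0.65, 0.0, -0.0]
contact_force: [-0.1, 1.9, 5.0]
gripper_width: 12.8
grasp_force: 60.7
```

>>> servo_tool([
  [[10, 0.6, 0, 0, 0, 0, 0], [10, 1.2, 0, 0, 0, 0, 0], [10, 1.2, 0, 0, 0, 0, 0]],
])

```text
clock: 13.9
position: [585.1, -31.6, 113.2]
ee_rot: [0.76, -0.65, 0.0, -0.0]
contact_force: [2.0, 2.4, 4.5]
gripper_width: 12.8
grasp_force: 60.7
```

>>> servo_tool([
  [[10, 0.6, 0, 0, 0, 0, 0], [10, 1.2, 0, 0, 0, 0, 0], [10, 1.2, 0, 0, 0, 0, 0]],
])

```text
clock: 14.28
position: [585.3, -32.8, 113.2]
ee_rot: [0.76, -0.65, 0.0, -0.0]
contact_force: [1.0, 3.8, 5.1]
gripper_width: 13.1
grasp_force: 60.7
```

>>> servo_tool([
  [[10, 0.5, 0, 0, 0, 0, 0], [10, 1.0, 0, 0, 0, 0, 0], [10, 1.0, 0, 0, 0, 0, 0]],
])

```text
clock: 14.65
position: [585.5, -33.7, 113.2]
ee_rot: [0.76, -0.65, 0.0, -0.0]
contact_force: [1.9, 3.2, 5.3]
gripper_width: 12.4
grasp_force: 60.7
```

>>> servo_tool([
  [[10, 0.6, 0, 0, 0, 0, 0], [10, 1.2, 0, 0, 0, 0, 0], [10, 1.2, 0, 0, 0, 0, 0]],
])

```text
clock: 15.02
position: [585.7, -34.9, 113.2]
ee_rot: [0.76, -0.65, 0.0, -0.0]
contact_force: [1.4, 3.4, 4.5]
gripper_width: 12.7
grasp_force: 60.7
```

>>> servo_tool([
  [[10, 0.6, 0, 0, 0, 0, 0], [10, 1.2, 0, 0, 0, 0, 0], [10, 1.2, 0, 0, 0, 0, 0]],
])

```text
clock: 15.4
position: [585.8, -36.1, 113.2]
ee_rot: [0.76, -0.65, 0.0, -0.0]
contact_force: [1.4, 3.3, 5.4]
gripper_width: 13.0
grasp_force: 60.7
```

>>> servo_tool([
  [[10, 0.6, 0, 0, 0, 0, 0], [10, 1.2, 0, 0, 0, 0, 0], [10, 1.2, 0, 0, 0, 0, 0]],
])

```text
clock: 15.78
position: [586.0, -37.3, 113.2]
ee_rot: [0.76, -0.65, 0.0, -0.0]
contact_force: [1.6, 2.6, 5.2]
gripper_width: 12.7
grasp_force: 60.7
```

>>> servo_tool([
  [[10, 0.6, 0, 0, 0, 0, 0], [10, 1.2, 0, 0, 0, 0, 0], [10, 1.2, 0, 0, 0, 0, 0]],
])

```text
clock: 16.15
position: [586.2, -38.5, 113.2]
ee_rot: [0.76, -0.65, 0.0, -0.0]
contact_force: [1.5, 3.3, 5.1]
gripper_width: 13.0
grasp_force: 60.7
```

>>> servo_tool([
  [[10, 0.6, 0, 0, 0, 0, 0], [10, 1.2, 0, 0, 0, 0, 0], [10, 1.2, 0, 0, 0, 0, 0]],
])

```text
clock: 16.52
position: [586.4, -39.6, 113.2]
ee_rot: [0.76, -0.65, 0.0, -0.0]
contact_force: [0.4, 2.4, 4.6]
gripper_width: 12.8
grasp_force: 60.7
```

>>> servo_tool([
  [[10, 0.6, 0, 0, 0, 0, 0], [10, 1.2, 0, 0, 0, 0, 0], [10, 1.2, 0, 0, 0, 0, 0]],
])

```text
clock: 16.9
position: [586.6, -40.9, 113.2]
ee_rot: [0.76, -0.65, 0.0, -0.0]
contact_force: [1.1, 2.8, 5.9]
gripper_width: 13.0
grasp_force: 60.7
```

>>> servo_tool([
  [[10, 0.6, 0, 0, 0, 0, 0], [10, 1.2, 0, 0, 0, 0, 0], [10, 1.2, 0, 0, 0, 0, 0]],
])

```text
clock: 17.27
position: [586.8, -42.0, 113.2]
ee_rot: [0.76, -0.65, 0.0, -0.0]
contact_force: [1.8, 2.8, 4.9]
gripper_width: 13.3
grasp_force: 60.7
```

>>> servo_tool([
  [[10, 0.6, 0, 0, 0, 0, 0], [10, 1.2, 0, 0, 0, 0, 0], [10, 1.2, 0, 0, 0, 0, 0]],
])

```text
clock: 17.65
position: [586.9, -43.2, 113.2]
ee_rot: [0.76, -0.65, 0.0, -0.0]
contact_force: [1.4, 4.5, 4.6]
gripper_width: 12.7
grasp_force: 60.7
```

The force rose a little, so I'm taking a smaller step.

>>> servo_tool([
  [[10, 0.3, 0, 0, 0, 0, 0], [10, 0.6, 0, 0, 0, 0, 0], [10, 0.6, 0, 0, 0, 0, 0]],
])

```text
clock: 18.02
position: [587.0, -43.8, 113.2]
ee_rot: [0.76, -0.65, 0.0, -0.0]
contact_force: [1.4, 2.8, 5.3]
gripper_width: 12.7
grasp_force: 60.7
```

>>> servo_tool([
  [[10, 0.5, 0, 0, 0, 0, 0], [10, 1.0, 0, 0, 0, 0, 0], [10, 1.0, 0, 0, 0, 0, 0]],
])

```text
clock: 18.4
position: [587.2, -44.8, 113.2]
ee_rot: [0.76, -0.65, 0.0, -0.0]
contact_force: [1.9, 3.5, 4.8]
gripper_width: 12.9
grasp_force: 60.7
```

>>> servo_tool([
  [[10, 0.5, 0, 0, 0, 0, 0], [10, 1.0, 0, 0, 0, 0, 0], [10, 1.0, 0, 0, 0, 0, 0]],
])

```text
clock: 18.77
position: [587.3, -45.8, 113.2]
ee_rot: [0.76, -0.65, 0.0, -0.0]
contact_force: [1.6, 3.3, 4.7]
gripper_width: 12.9
grasp_force: 60.7
```

>>> servo_tool([
  [[10, 0.5, 0, 0, 0, 0, 0], [10, 1.0, 0, 0, 0, 0, 0], [10, 1.0, 0, 0, 0, 0, 0]],
])

```text
clock: 19.15
position: [587.5, -46.7, 113.2]
ee_rot: [0.76, -0.65, 0.0, -0.0]
contact_force: [1.9, 2.4, 5.4]
gripper_width: 12.9
grasp_force: 60.7
```

```bash
python3 - <<'E'
from h import *
im=arm.get_image("wrist");im2=arm.get_image("scene")
c=np.zeros((480,800,3),np.uint8); c[:,:420]=cv2.resize(im[180:420,215:425,::-1],None,fx=2,fy=2)[:, :420]
c[:,420:]=cv2.resize(im2[135:255,255:350,::-1],None,fx=4,fy=4)
cv2.imwrite("pics/c5.png",c)
E
```

```text
(no output)
```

View pics/c5.png

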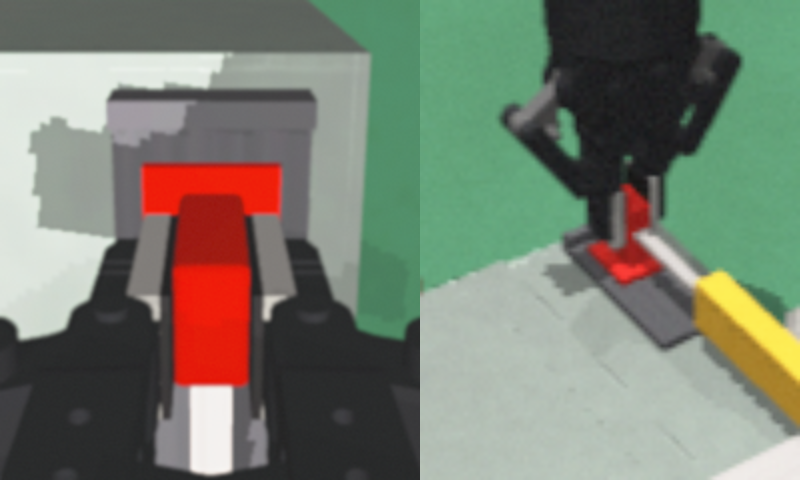

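The tab is firmly pinched and has moved about 38 mm, with its blade still in the bar and a gap left to the guide's end block. I'll continue gently; no viewing budget is left.

>>> servo_tool([
  [[10, 0.4, 0, 0, 0, 0, 0], [10, 0.8, 0, 0, 0, 0, 0], [10, 0.8, 0, 0, 0, 0, 0]],
])

```text
clock: 19.62
position: [587.6, -47.5, 113.2]
ee_rot: [0.76, -0.65, 0.0, -0.0]
contact_force: [0.4, 2.8, 5.6]
gripper_width: 13.1
grasp_force: 60.7
```

>>> servo_tool([
  [[10, 0.4, 0, 0, 0, 0, 0], [10, 0.8, 0, 0, 0, 0, 0], [10, 0.8, 0, 0, 0, 0, 0]],
])

```text
clock: 20.0
position: [587.7, -48.0, 113.2]
ee_rot: [0.76, -0.65, 0.0, -0.0]
contact_force: [1.4, 4.3, 5.6]
gripper_width: 12.8
grasp_force: 60.7
```

>>> servo_tool([
  [[10, 0.2, 0, 0, 0, 0, 0], [10, 0.4, 0, 0, 0, 0, 0], [10, 0.4, 0, 0, 0, 0, 0]],
])

```text
clock: 20.38
position: [587.7, -48.1, 113.2]
ee_rot: [0.76, -0.65, -0.0, -0.0]
contact_force: [0.5, 5.2, 5.0]
gripper_width: 13.1
grasp_force: 60.7
```

>>> servo_tool([
  [[10, 0.3, 0, 0, 0, 0, 0], [10, 0.5, 0, 0, 0, 0, 0], [10, 0.5, 0, 0, 0, 0, 0]],
])

```text
clock: 20.75
position: [587.7, -48.3, 113.2]
ee_rot: [0.76, -0.65, -0.0, -0.001]
contact_force: [0.8, 7.0, 6.6]
gripper_width: 12.6
grasp_force: 60.8
```

Resting on the buffer at 7 N total push. I'll ease off slightly, release and rise.

>>> servo_tool([
  [[10, -0.4, 0, 0, 0, 0, 0], [20, -0.6, 0, 0, 0, 0, 0], [35, -0.6, 0, 0, 0, 0, 0], [45, -0.6, 0, 0, 0, 0, 0], [45, -0.6, 0, -15, 0, 0, 0], [45, -0.6, 0, -35, 0, 0, 0], [45, -0.6, 0, -55, 0, 0, 0], [45, -0.6, 0, -70, 0, 0, 0], [45, -0.6, 0, -70, 0, 0, 0], [45, -0.6, 0, -70, 0, 0, 0]],
])

```text
clock: 22.0
position: [587.0, -48.6, 182.4]
ee_rot: [0.76, -0.65, -0.001, 0.0]
contact_force: [-0.4, -0.5, 0.8]
gripper_width: 45.3
grasp_force: 0.0
```

```bash
python3 - <<'E'
from h import *
s=arm.read_state();print(s["position"],s["contact_force"])
go([572.7,47.3,183],.153)
im=arm.get_image("wrist");h=cv2.cvtColor(im,cv2.COLOR_RGB2HSV)
m=cv2.inRange(h,(0,140,60),(6,255,255))|cv2.inRange(h,(174,140,60),(180,255,255)); m[:120]=0
k=max(cv2.findContours(m,0,2)[0],key=cv2.contourArea);r=cv2.boundingRect(k);print(r)
p=ray("wrist",(r[0]+r[2]/2,r[1]),130);d=p[:2]-[575.9,26.6];print("tab plate far edge cab y",-66+d@[-.152,.988])
E
```

```text
[587.03005179 -48.6289285  182.42178474] [-0.39155936 -0.50518681  0.81458388]
t 22.0 pos [587.  -48.6 182.4] F [-0.4 -0.5  0.8]
shift [-97.   -0.6  -0.5] turn [0.001 0.    0.002]
(294, 227, 50, 70)
tab plate far edge cab y -157.76861991316252
```

>>> servo_tool([
  [[45, -30, 0, 0, 0, 0, 0], [45, -60, 0, 0, 0, 0, 0], [45, -85, 0, 0, 0, 0, 0], [45, -97, 0, 0, 0, 0, 0], [45, -97, 0, 20, 0, 0, 0], [45, -97, 0, 40, 0, 0, 0], [45, -97, 0, 55, 0, 0, 0], [45, -97, 0, 68, 0, 0, 0], [45, -97, 0, 76, 0, 0, 0], [45, -97, 0, 76, 0, 0, 0]],
])

```text
clock: 23.3
position: [572.4, 47.0, 106.5]
ee_rot: [0.76, -0.65, -0.0, 0.0]
contact_force: [-0.2, -0.2, 0.6]
gripper_width: 44.7
grasp_force: 0.0
```

>>> servo_tool([
  [[35, 0, 0, 0, 0, 0, 0], [25, 0, 0, 0, 0, 0, 0], [20, 0, 0, 0, 0, 0, 0], [18, 0, 0, 0, 0, 0, 0], [12, 0, 0, 0, 0, 0, 0], [12, 0, 0, 0, 0, 0, 0], [12, 0, 0, 0, 0, 0, 0]],
])

```text
clock: 24.18
position: [572.9, 47.3, 107.3]
ee_rot: [0.76, -0.65, 0.0, -0.0]
contact_force: [0.4, 0.7, 1.7]
gripper_width: 14.9
grasp_force: 59.5
```

Bar gripped. I'm computing the arc table for a lift with no turning.

```bash
python3 -c "
import numpy as np
for t in np.r_[0,.015,.03,.05,.07,.1,.15,.2:1.55:.1]:
    r=140.7;a=.1+t;print(round(t,3),round(r*np.cos(a)-140,1),round(-(r*np.sin(a)-14),1))"
```

```text
0.0 -0.0 -0.0
0.015 -0.2 -2.1
0.03 -0.5 -4.2
0.05 -0.9 -7.0
0.07 -1.3 -9.8
0.1 -2.1 -14.0
0.15 -3.7 -20.8
0.2 -5.6 -27.6
0.3 -10.4 -40.8
0.4 -16.5 -53.5
0.5 -23.9 -65.4
0.6 -32.4 -76.6
0.7 -42.0 -86.9
0.8 -52.5 -96.2
0.9 -64.0 -104.4
1.0 -76.2 -111.4
1.1 -89.0 -117.1
1.2 -102.4 -121.6
1.3 -116.1 -124.7
1.4 -130.0 -126.3
1.5 -144.1 -126.6
```

>>> servo_tool([
  [[12, 0, 0, -1, 0, 0, 0], [12, 0, 0, -2, 0, 0, 0], [12, 0, 0, -2, 0, 0, 0]],
])

```text
clock: 24.55
position: [572.8, 47.3, 108.1]
ee_rot: [0.76, -0.65, -0.0, 0.0]
contact_force: [5.0, 0.5, -8.6]
gripper_width: 15.4
grasp_force: 58.6
```

>>> servo_tool([
  [[12, -0.1, 0, -0.8, 0, 0, 0], [12, -0.2, 0, -1.6, 0, 0, 0], [12, -0.2, 0, -1.6, 0, 0, 0]],
])

```text
clock: 24.92
position: [572.7, 47.5, 109.7]
ee_rot: [0.76, -0.65, -0.0, 0.0]
contact_force: [5.9, 0.7, -8.3]
gripper_width: 15.2
grasp_force: 58.7
```

>>> servo_tool([
  [[12, -0.2, 0, -1.1, 0, 0, 0], [12, -0.4, 0, -2.2, 0, 0, 0], [12, -0.6, 0, -3.3, 0, 0, 0], [12, -0.6, 0, -3.3, 0, 0, 0]],
])

```text
clock: 25.42
position: [572.6, 48.0, 113.3]
ee_rot: [0.76, -0.65, 0.0, 0.0]
contact_force: [4.9, 0.7, -7.8]
gripper_width: 15.1
grasp_force: 58.7
```

Rising at a steady force and past the 2° of locked play, so the bar is free.

>>> servo_tool([
  [[12, -0.3, 0, -1.7, 0, 0, 0], [12, -0.6, 0, -3.5, 0, 0, 0], [12, -0.9, 0, -5.3, 0, 0, 0], [12, -1.3, 0, -7.1, 0, 0, 0], [12, -1.3, 0, -7.1, 0, 0, 0]],
])

```text
clock: 26.05
position: [572.4, 49.5, 120.9]
ee_rot: [0.76, -0.65, 0.0, -0.0]
contact_force: [4.8, 1.6, -7.1]
gripper_width: 15.1
grasp_force: 58.7
```

>>> servo_tool([
  [[12, -0.8, 0, -3.4, 0, 0, 0], [12, -1.6, 0, -6.8, 0, 0, 0], [12, -2.5, 0, -10.2, 0, 0, 0], [12, -3.5, 0, -13.6, 0, 0, 0], [12, -4.6, 0, -17, 0, 0, 0], [12, -5.8, 0, -20.3, 0, 0, 0], [12, -8.3, 0, -26.8, 0, 0, 0], [12, -11.2, 0, -33.2, 0, 0, 0], [12, -14.4, 0, -39.5, 0, 0, 0], [12, -14.4, 0, -39.5, 0, 0, 0]],
])

```text
clock: 27.3
position: [570.2, 64.1, 160.7]
ee_rot: [0.76, -0.65, 0.0, -0.001]
contact_force: [4.3, 2.0, -5.0]
gripper_width: 15.3
grasp_force: 59.3
```

>>> servo_tool([
  [[12, -3.6, 0, -6.1, 0, 0, 0], [12, -7.4, 0, -11.9, 0, 0, 0], [12, -11.5, 0, -17.6, 0, 0, 0], [12, -15.9, 0, -23.1, 0, 0, 0], [12, -20.6, 0, -28.3, 0, 0, 0], [12, -25.5, 0, -33.4, 0, 0, 0], [12, -30.6, 0, -38.2, 0, 0, 0], [12, -36, 0, -42.7, 0, 0, 0], [12, -36, 0, -42.7, 0, 0, 0]],
])

```text
clock: 28.42
position: [564.6, 99.0, 203.0]
ee_rot: [0.76, -0.65, 0.0, 0.0]
contact_force: [4.3, 1.7, -6.1]
gripper_width: 14.8
grasp_force: 61.2
```

>>> servo_tool([
  [[12, -5.6, 0, -4.2, 0, 0, 0], [12, -11.5, 0, -8.2, 0, 0, 0], [12, -17.5, 0, -11.8, 0, 0, 0], [12, -23.7, 0, -15.2, 0, 0, 0], [12, -30, 0, -18.2, 0, 0, 0], [12, -36.5, 0, -20.9, 0, 0, 0], [12, -43.2, 0, -23.3, 0, 0, 0], [12, -49.9, 0, -25.4, 0, 0, 0], [12, -49.9, 0, -25.4, 0, 0, 0]],
])

```text
clock: 29.55
position: [557.1, 147.2, 228.8]
ee_rot: [0.76, -0.65, 0.001, 0.001]
contact_force: [5.9, -1.2, -3.7]
gripper_width: 15.1
grasp_force: 62.3
```

>>> servo_tool([
  [[12, -6.8, 0, -1.7, 0, 0, 0], [12, -13.7, 0, -3.1, 0, 0, 0], [12, -20.6, 0, -4.1, 0, 0, 0], [12, -27.6, 0, -4.7, 0, 0, 0], [12, -31, 0, -4.9, 0, 0, 0], [12, -34.7, 0, -5, 0, 0, 0], [12, -34.7, 0, -5, 0, 0, 0]],
])

```text
clock: 30.42
position: [551.9, 180.3, 234.5]
ee_rot: [0.76, -0.65, 0.002, 0.001]
contact_force: [5.6, -3.3, -1.7]
gripper_width: 15.0
grasp_force: 62.6
```

>>> servo_tool([
  [[12, -1.5, 0, 0, 0, 0, 0], [12, -3, 0, 0, 0, 0, 0], [12, -4.5, 0, 0, 0, 0, 0], [12, -4.5, 0, 0, 0, 0, 0]],
])

```text
clock: 30.92
position: [551.4, 184.2, 234.6]
ee_rot: [0.76, -0.65, 0.002, 0.001]
contact_force: [4.7, -4.7, -1.2]
gripper_width: 15.3
grasp_force: 62.4
```

>>> servo_tool([
  [[12, -1, 0, 0, 0, 0, 0], [12, -2, 0, 0, 0, 0, 0], [12, -3, 0, 0, 0, 0, 0], [12, -3, 0, 0, 0, 0, 0]],
])

```text
clock: 31.42
position: [550.9, 187.2, 234.7]
ee_rot: [0.76, -0.65, 0.002, 0.001]
contact_force: [6.1, -4.1, -1.3]
gripper_width: 14.7
grasp_force: 62.6
```

>>> servo_tool([
  [[12, -1, 0, 0, 0, 0, 0], [12, -2, 0, 0, 0, 0, 0], [12, -2, 0, 0, 0, 0, 0]],
])

```text
clock: 31.8
position: [550.6, 189.2, 234.7]
ee_rot: [0.76, -0.65, 0.002, 0.001]
contact_force: [6.1, -4.4, -1.3]
gripper_width: 14.8
grasp_force: 62.5
```

Bar upright at about 1.49 rad. Releasing and rising clear.

>>> servo_tool([
  [[20, 0, 0, 0, 0, 0, 0], [35, 0, 0, 0, 0, 0, 0], [45, 0, 0, 0, 0, 0, 0], [45, 0, 0, 0, 0, 0, 0], [45, 0, 0, -20, 0, 0, 0], [45, 0, 0, -45, 0, 0, 0], [45, 0, 0, -70, 0, 0, 0], [45, 0, 0, -95, 0, 0, 0], [45, 0, 0, -120, 0, 0, 0], [45, 0, 0, -120, 0, 0, 0]],
])

```text
clock: 33.05
position: [550.6, 192.4, 355.8]
ee_rot: [0.76, -0.65, 0.001, -0.002]
contact_force: [-0.3, 0.4, -0.5]
gripper_width: 45.0
grasp_force: 0.0
```

>>> servo_tool([
  [[45, 0, 30, 0, 0, 0, 0], [45, 0, 60, 0, 0, 0, 0], [45, 0, 90, 0, 0, 0, 0], [45, 0, 120, 0, 0, 0, 0], [45, 0, 140, 0, 0, 0, 0], [45, 0, 140, 0, 0, 0, 0]],
])

```text
clock: 33.8
position: [410.7, 170.2, 353.7]
ee_rot: [0.76, -0.65, -0.0, -0.0]
contact_force: [0.0, 0.3, -0.9]
gripper_width: 45.0
grasp_force: 0.0
```

```bash
python3 - <<'E'
from h import *
P=arm.camera_params("scene")
hz=np.array([551.4,185.7,142]); e=np.array([0,0,1.])
for t in (1.3,1.4,1.5):
    q=hz+161*(np.cos(t)*np.array([.152,-.988,0])+np.sin(t)*e)+24*(np.cos(t)*e-np.sin(t)*np.array([.152,-.988,0])); print("pred end top",t,proj(P,q))
for n in("scene","top"):
    im=arm.get_image(n); cv2.imwrite(f"pics/{n}9.png",im[:,:,::-1]); h=cv2.cvtColor(im,cv2.COLOR_RGB2HSV)
    for c,m in(("yel",cv2.inRange(h,(20,120,80),(35,255,255))),("red",cv2.inRange(h,(0,120,60),(8,255,255)))):
        print(n,c,[cv2.boundingRect(k) for k in cv2.findContours(m,0,2)[0] if cv2.contourArea(k)>80])
    a=cv2.imread(f"pics/{n}0.png").astype(int); d=(abs(im[:,:,::-1].astype(int)-a).sum(2)>60).astype(np.uint8)
    print(n,"changed",[cv2.boundingRect(k) for k in cv2.findContours(d,0,2)[0] if cv2.contourArea(k)>60])
E
```

```text
pred end top 1.3 [376.63407057 184.34532955]
pred end top 1.4 [383.26310384 189.03262206]
pred end top 1.5 [389.98784658 194.69897873]
scene yel [(563, 426, 77, 54), (372, 182, 19, 94), (624, 78, 16, 40)]
scene red [(219, 186, 35, 32), (297, 181, 18, 25), (268, 69, 26, 17)]
scene changed [(305, 297, 75, 57), (302, 287, 51, 40), (212, 185, 72, 43), (418, 184, 165, 95), (297, 180, 94, 99), (488, 173, 26, 21), (495, 39, 145, 221), (608, 0, 32, 59), (439, 0, 85, 128)]
top yel [(17, 289, 77, 88), (240, 238, 16, 16), (65, 119, 200, 22), (346, 88, 141, 8), (293, 88, 49, 8), (242, 88, 50, 8), (136, 88, 85, 8), (38, 88, 93, 8)]
top red [(608, 296, 32, 36), (345, 226, 17, 15), (382, 166, 36, 37)]
top changed [(34, 443, 30, 28), (3, 433, 27, 47), (220, 317, 157, 163), (59, 280, 196, 200), (328, 225, 34, 19), (208, 200, 158, 64)]
```

View pics/scene9.png

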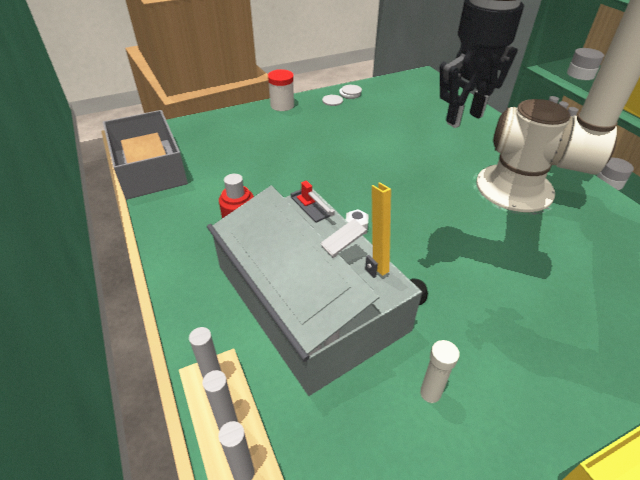

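The bar stands upright (column 382, rows 184–275), the door and its tongue (345,237) are raised, and the tab is drawn back at (306,192). All four loose parts are where they were, and the arm is clear.

```bash
python3 -c "
from bench import arm
print(arm.job_done())"
```

```text
the job is handed in; nothing more can be done
None
```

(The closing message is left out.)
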